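# Legs of an open test bench: screws home, fourth leg held hole-up

### The job

This small open test bench is being put back on its legs. Turn each of the three black captive thumbscrews on the deck clockwise until it is fully home at its stop; then pick up the loose fourth leg lying on the table, find which end has the blind hole, and turn it over so that the hole faces straight up. Finish while holding it like that in the gripper, well up off the table and touching nothing else, so that I can screw the stud into it; leave the copper cooler, the blue parts tray and the screwdriver where they are.

Things in the scene. Friction and masses are not known exactly. Their poses are not given: they have to be found in the camera images.
- test_bench: Open-frame computer test bench, fixed in place: dark steel deck plate 204 x 274 mm (own x by y), 5 mm thick, its top face 65 mm above the table, on three square aluminium legs, the fourth corner (+x, +y) chocked up with wooden blocks. A green 170 x 170 mm main board sits on the middle of the deck, parts on it up to 53 mm above the deck top (processor fan in the middle), none of them within 34 mm of a thumbscrew's axis. Origin: centre of the deck, at table height; own z up.
- screw_a_head (a point): Thumbscrew A: round knurled black head, diameter 24 mm, 24 mm tall, on a thin shank so that its underside is 12 mm and its top 36 mm above the deck top. The point is the centre of the head, on its vertical turning axis, 89 mm above the table, at x -85, y +120 mm in the bench's frame.
- screw_b_head (a point): Thumbscrew B, the same, at x -85, y -120 mm in the bench's frame; the point is the centre of its head.
- screw_c_head (a point): Thumbscrew C, the same, at x +85, y -120 mm in the bench's frame; the point is the centre of its head.
- screw_a (a joint): Turn of thumbscrew A in rad: grows as it is turned clockwise seen from above; hard stop (fully home) at 2.40. It starts 0.9 to 1.35 rad short of the stop, drags with about 0.06 N m and stays where it is left. It does not rise or sink as it turns.
- screw_b (a joint): Turn of thumbscrew B, as A: fully home at 2.40.
- screw_c (a joint): Turn of thumbscrew C, as A: fully home at 2.40.
- loose_leg: The loose fourth leg: square aluminium bar 30 x 30 mm, 60 mm long, about 0.14 kg, at the start lying on one of its sides on the table at any yaw. A round blind hole, diameter 19 mm and 30 mm deep, dark inside, is in the middle of one end face; the other end is plain. Origin: the centre of the bar; own x lies along its length and points out of the hole's mouth (the hole faces up when own x points up). Its hole may face any way along the table.
- copper_cooler: Bystander: copper finned heat sink 66 x 66 mm, 44 mm tall. Origin: centre of its underside.
- parts_tray: Bystander: blue plastic parts tray with four compartments, 85 x 65 mm, 24 mm tall. Origin: centre of its underside.
- driver: Bystander: screwdriver about 170 mm long, grey handle, lying flat on the table along its own x.
Things that resemble listed ones, but are neither listed nor needed, are in the scene too. Of the things that look like the loose_leg, the larger one is meant.

How it is judged:
On the way, in this order (a step that is already met when the one before it is completed fails the run):
1. all three thumbscrews are home at their stops (value of joint each of screw_a, screw_b, screw_c above 2.3 rad), for 0.1 s.
2. the loose leg is picked up off the table (height (world z) of loose_leg above 0.06 m and contact force between loose_leg and the fingers above 0.5 N), for 0.1 s.
At the end, for the whole second after the job is handed in: All three thumbscrews are within 0.1 rad of their stops; the loose leg is held still between the fingers, its hole facing up to within 0.2 rad of vertical, its centre more than 80 mm above the table, and it touches neither the test bench nor any other object (all of step 1 and angle between loose_leg's own x axis and vertical below 0.2 rad and height (world z) of loose_leg above 0.08 m and contact force between loose_leg and the fingers above 0.5 N and contact force between loose_leg and test_bench below 0.05 N and contact force between loose_leg and copper_cooler below 0.05 N and contact force between loose_leg and parts_tray below 0.05 N and contact force between loose_leg and driver below 0.05 N and linear speed of loose_leg below 0.03 m/s); the arm keeps its last pose, push and grip.
It fails at once if the copper cooler is shifted by more than 30 mm (distance of copper_cooler from where it was at the start of the episode above 0.03 m).
It fails at once if the parts tray is shifted by more than 30 mm (distance of parts_tray from where it was at the start of the episode above 0.03 m).
It fails at once if the screwdriver is shifted by more than 30 mm (distance of driver from where it was at the start of the episode above 0.03 m).
It also fails if it takes over 61 s, if anything falls off the work surface, if the arm or the gripper's body presses on something with over 40 N, if the wrist force passes 120 N, or if a joint passes its speed limit or range.

### The arm

A 6-joint arm with a two-finger parallel gripper is mounted at the origin on the work surface. World frame = base frame: x ahead of the robot, y to its left, z up, the work surface at z = 0. Lengths are in m, angles in rad, forces in N, time in s.
With the tool pointing down it reaches from about 0.325 to 0.75 m from the base axis. Payload 7.6 kg.
Tool frame: the origin (TCP) lies where the fingers leave the gripper's body, on its centre line; the fingertips stand 73 mm ahead of it and the grasp point (between the pads) lies 54 mm ahead of it; z points along the fingers, y is the direction in which the jaws open and shut (so a half turn about z gives the same grasp; the last joint's range is limited). The gripper opens to 85 mm and grips with 20 to 120 N. Pads are 22 mm wide; open, the fingers measure 114 mm over their backs; the gripper's body (76 mm by 85 mm) begins 54 mm behind the grasp point. The pads swing forward as they close: fully open they stand 13 mm farther back than shut.
Start: joints at [1.057, 0.052, 1.401, -0, 1.689, -0.07], TCP at [0.225, 0.474, 0.304] pointing down, gripper open.
Joint ranges: [-2.9, 2.9], [-0.91, 2.17], [0.12, 2.37], [-1.06, 4.2], [0.26, 2.73], [-2.93, 2.93]. Speed limits (rad/s): [2.57, 2.57, 3.01, 3.14, 3.14, 3.14].

### API

Orientations are given as a rotation vector (axis times angle).
In Python, from rig import env gives the robot as it stands. The module is installed in compiled form; this text tells all that it offers. Calls block until the motion is done:
- env.move_pose(position, orientation): joint-space move of the TCP to a pose.
- env.move_straight(position, attitude=None, feed=0.15, until_force=None): straight line of the TCP; attitude=None keeps the orientation; feed is the mean speed in m/s. With until_force (N) it stops when the force on the tool has changed by that much, and returns True; else False.
- env.move_j(angles): joint-space move.
- env.move_gripper(opening): finger opening in m; the grip force is fixed at half the most; returns when the fingers have stopped.
- env.hold(seconds).
- env.inverse_kinematics(position, orientation): joint angles nearest the present ones, or None.
- env.state(): the state.
- env.read_camera(name): name is "scene" or "top" or "wrist"; returns (picture, depth): 384x512x3 uint8, blue, green, red; 384x512 float32, m along the optical axis (not along the pixel's ray), 0 where there is no reading.
- env.calibration(name): a dict with "fx", "fy", "cx", "cy" (pixels), "k1" (the pictures are not rectified: a ray, as slopes to the right and down, at radius r is drawn at 1 + k1 r^2 times it, then the intrinsics apply), "R" (3x3) and "t" (3): a world point X has camera coordinates R X + t; the wrist camera has in their place "mount" (4x4, takes a point from camera to tool coordinates, whose origin is the TCP and whose axes are the flange's). Camera axes: x right, y down, z forward; pixel columns grow to the right and rows downward; lengths in m; the calibration is good to about 2 mm. A picture is of the moment at which its call begins: read the wrist's pose just before it. calibration takes no time and is no camera call.
A pose or a line that the arm cannot do raises env.PlanningError and nothing moves.
- env.close_job(): hands the job in, once; it reports no verdict.
Trained networks look in the newest picture that a camera, given by its name, has taken for a name from the list of things; names that differ only in an ending like _2 or _b are one class to them, and where a whole thing is asked for, a point or a joint stands for the part that bears it (a point fixed in the world has none). Each returns a list of dicts, best first, with "p" (0 to 1); they miss things now and then, are a little off and sometimes report something else, mostly with a low value. They report only what shows in the picture. A call takes as long as a camera call. They do not tell look-alikes from the thing itself.
- env.recognise(camera, query): "extent" ([left, top, width, height] in pixels, round what is visible of it).
The state is a dict: "t": time; "joint_pos": joint angles; "qd": joint speeds; "tau": joint torques, N m; "tool_pos": TCP position; "orientation": TCP orientation; "force": force on the tool from outside, world axes, zero at the start; "moment": the same for the moment, N m; "gripper_width": finger opening in m.
Only numpy, scipy, OpenCV 4.12 (cv2) and the standard library are available. Lean on these libraries where they do the work, as an engineer would, in place of code of your own. Each camera call takes 0.05 s, during which the arm holds its last target.

## Working session

There is one attempt and no reset: what is moved stays moved. The work goes in short steps, each a Python script; the robot and the scene stay as the last script left them, time stands still between calls to the robot, and variables do not carry over. Pictures are saved under pics/ and viewed, and the job is handed in when it is done.

```bash
mkdir -p pics; ls; python3 - <<'E'
from rig import env
import cv2
for n in ("scene","top","wrist"):
    p,d=env.read_camera(n); cv2.imwrite(f"pics/{n}0.png",p)
    import numpy as np; np.save(f"{n}0.npy",d)
    c=env.calibration(n); print(n,{k:(np.round(v,4).tolist()) for k,v in c.items()})
    for q in ("test_bench","screw_a_head","loose_leg","copper_cooler","parts_tray","driver"):
        print(q,[(r["extent"],round(r["p"],2)) for r in env.recognise(n,q)][:5])
print(env.state())
E
```

```text
pics
scene {'fx': 440.3027, 'fy': 440.3027, 'cx': 255.153, 'cy': 191.1263, 'k1': -0.0087, 'R': [[0.8605, 0.5089, -0.0242], [0.2633, -0.4848, -0.8341], [-0.4362, 0.7113, -0.5511]], 't': [-0.4485, -0.0842, 1.2848]}
test_bench [([239.2, 125.8, 124.7, 100.6], 0.78)]
screw_a_head [([300.7, 127.9, 8.3, 8.2], 0.58)]
loose_leg [([129.7, 297.3, 15.8, 19.6], 0.66)]
copper_cooler [([226.6, 308.2, 53.5, 59.9], 0.9), ([242.4, 157.2, 9.9, 16.9], 0.34)]
parts_tray [([286.2, 255.8, 50.9, 43.0], 0.83), ([150.5, 198.3, 42.0, 36.8], 0.36), ([239.9, 125.2, 124.8, 99.8], 0.18)]
driver [([152.3, 198.7, 39.0, 34.1], 0.95)]
top {'fx': 350.6226, 'fy': 350.6226, 'cx': 261.349, 'cy': 196.1009, 'k1': -0.0328, 'R': [[0.012, -0.9998, 0.0155], [-0.9938, -0.0137, -0.1106], [0.1108, -0.0141, -0.9937]], 't': [-0.0458, 0.5546, 0.8124]}
test_bench []
screw_a_head [([105.0, 211.6, 12.3, 10.8], 0.57)]
loose_leg [([291.2, 110.8, 29.1, 33.8], 0.72), ([385.6, 220.7, 19.0, 10.3], 0.5)]
copper_cooler [([362.0, 120.7, 33.9, 29.9], 0.71)]
parts_tray [([290.0, 111.9, 27.4, 36.6], 0.74), ([103.2, 211.5, 15.6, 5.5], 0.32)]
driver 
[... 291 characters left out ...]
se_leg []
copper_cooler []
parts_tray []
driver []
{'t': 1.05, 'joint_pos': array([ 1.05670261e+00,  5.21912338e-02,  1.40069102e+00,  1.14004533e-05,
        1.68855384e+00, -7.02700734e-02]), 'qd': array([-0.00148774, -0.00044172,  0.00017787,  0.00256113, -0.00041844,
       -0.0006304 ]), 'tau': array([ 1.44288701e-03, -3.81533468e+01, -3.60318267e+01,  2.01239181e-04,
        1.00848968e-04,  5.27382656e-05]), 'tool_pos': array([0.22540767, 0.47417483, 0.30393247]), 'orientation': array([6.91439136e-01, 3.06452297e+00, 2.40628869e-04]), 'force': array([ 0.00406562, -1.21076851,  0.07304187]), 'moment': array([-0.02132494, -0.01354609, -0.03849423]), 'gripper_width': 0.08560685137407932}
```

View pics/scene0.png

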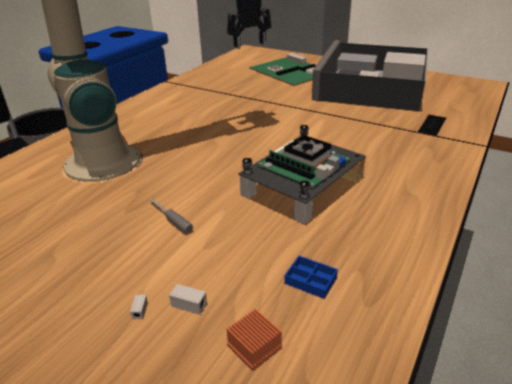

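View pics/top0.png

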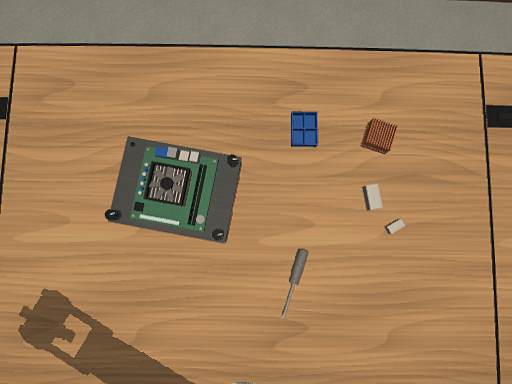

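View pics/wrist0.png

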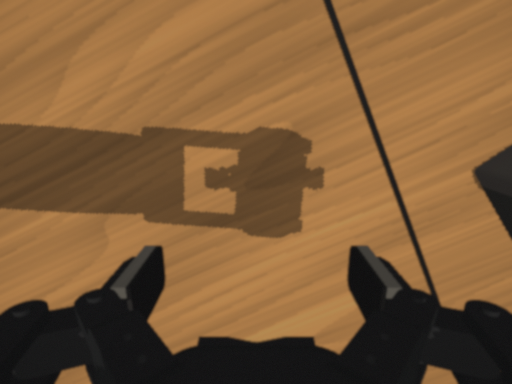

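Top view: the screws are the black knobs at (112,215), (234,160) and (218,235), and the chocked corner has no knob at (131,144). Candidates for the leg are the larger bar at (373,197) and a smaller look-alike at (395,226). I'll take close crops of both groups next.

```bash
cat > h.py <<'E'
import numpy as np, cv2
from scipy.spatial.transform import Rotation as Ro
def ray(c,uv):
    # undistort: drawn = s*(1+k1 r^2), r of the true slopes
    s=np.array([(uv[0]-c["cx"])/c["fx"],(uv[1]-c["cy"])/c["fy"]]); t=s.copy()
    for _ in range(20): t=s/(1+c["k1"]*(t@t))
    return np.array([t[0],t[1],1.])
def camRt(env,name,st=None):
    c=env.calibration(name)
    if "R" in c: 
        R=np.array(c["R"]); t=np.array(c["t"]); return c,R.T,-R.T@t
    M=np.array(c["mount"]); st=st or env.state()
    T=np.eye(4); T[:3,:3]=Ro.from_rotvec(st["orientation"]).as_matrix(); T[:3,3]=st["tool_pos"]
    W=T@M; return c,W[:3,:3],W[:3,3]
def onplane(c,A,o,uv,z):
    d=A@ray(c,uv); return o+d*(z-o[2])/d[2]
def atdepth(c,A,o,uv,d): return o+A@ray(c,uv)*d
def proj(c,A,o,X):
    p=A.T@(np.asarray(X)-o); s=p[:2]/p[2]; s=s*(1+c["k1"]*(s@s)); return np.array([c["fx"]*s[0]+c["cx"],c["fy"]*s[1]+c["cy"]])
E
python3 - <<'E'
from rig import env
from h import *
p=cv2.imread("pics/top0.png"); d=np.load("top0.npy")
c,A,o=camRt(env,"top"); print(o)
for n,(u,v,z) in dict(s1=(112,215,.101),s2=(234,160,.101),s3=(218,235,.101),cor=(131,144,.065),leg=(373,197,.03),small=(395,226,.02),cool=(379,136,.044),tray=(304,129,.024),drv=(300,260,.02),tip=(284,316,0.005)).items():
    print(n,np.round(onplane(c,A,o,(u,v),z),3),np.round(atdepth(c,A,o,(u,v),d[v,u]),3))
a=cv2.resize(p[130:250,95:250],None,fx=5,fy=5,interpolation=cv2.INTER_CUBIC); cv2.imwrite("pics/bench.png",a)
b=cv2.resize(p[170:245,345:420],None,fx=8,fy=8,interpolation=cv2.INTER_CUBIC); cv2.imwrite("pics/legs.png",b)
E
```

```text
[ 0.46166497 -0.02676478  0.86938164]
s1 [0.501 0.289 0.101] [0.501 0.288 0.103]
s2 [0.627 0.024 0.101] [0.627 0.024 0.102]
s3 [0.461 0.056 0.101] [0.461 0.055 0.103]
cor [0.67  0.269 0.065] [0.671 0.27  0.063]
leg [ 0.557 -0.31   0.03 ] [ 0.557 -0.31   0.031]
small [ 0.487 -0.366  0.02 ] [ 0.487 -0.365  0.022]
cool [ 0.705 -0.324  0.044] [ 0.708 -0.328  0.033]
tray [ 0.725 -0.143  0.024] [ 0.726 -0.143  0.023]
drv [ 0.404 -0.133  0.02 ] [ 0.404 -0.132  0.027]
tip [ 0.269 -0.097  0.005] [ 0.271 -0.096  0.015]
```

View pics/bench.png

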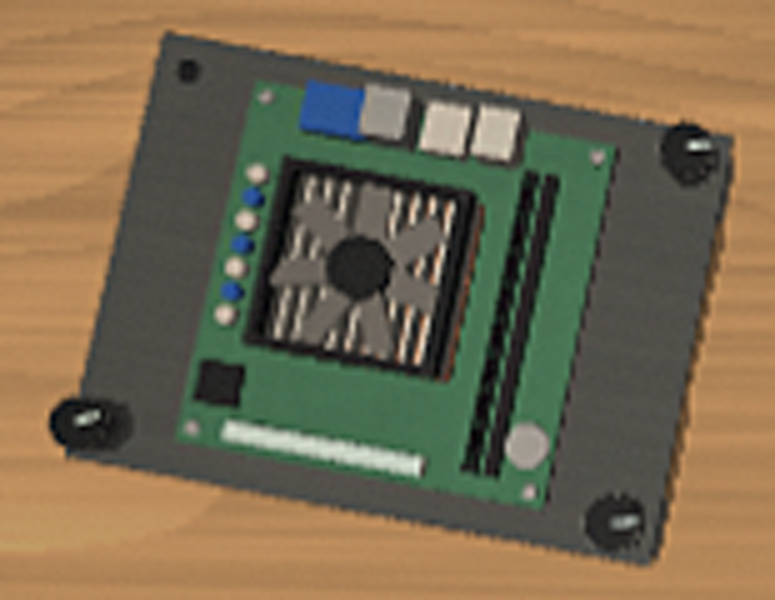

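View pics/legs.png

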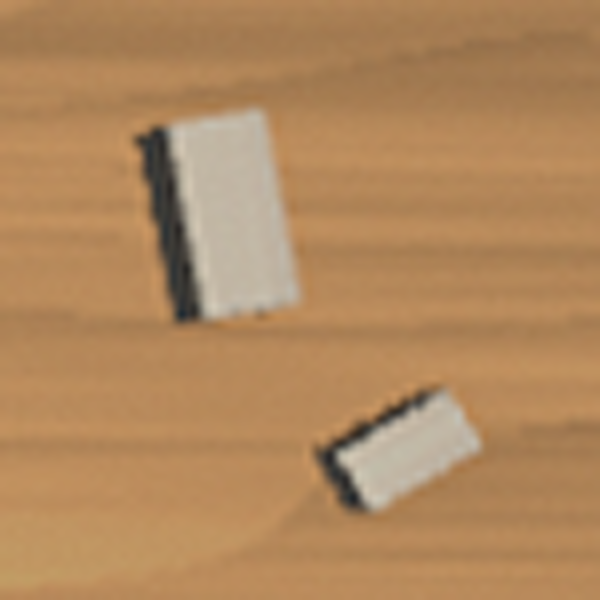

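```bash
python3 - <<'E'
from rig import env
from h import *
from scipy.optimize import least_squares
c,A,o=camRt(env,"top")
pts=np.array([(165,33),(733,135),(655,565),(65,455)])/5+[95,130]-.4
own=[(102,137),(102,-137),(-102,-137),(-102,137)]
W=np.array([onplane(c,A,o,p,.065)[:2] for p in pts])
f=lambda q: (np.array([[q[0]+np.cos(q[2])*x/1e3-np.sin(q[2])*y/1e3,q[1]+np.sin(q[2])*x/1e3+np.cos(q[2])*y/1e3] for x,y in own])-W).ravel()
r=least_squares(f,[.56,.16,-.18]); print(r.x,np.round(r.fun*1e3,1))
q=r.x
for n,x,y in (("A",-85,120),("B",-85,-120),("C",85,-120)):
    X=[q[0]+np.cos(q[2])*x/1e3-np.sin(q[2])*y/1e3,q[1]+np.sin(q[2])*x/1e3+np.cos(q[2])*y/1e3]
    print(n,np.round(X,4),proj(c,A,o,X+[.101]),proj(c,A,o,X+[.077]))
np.save("bench.npy",q)
p=cv2.imread("pics/scene0.png")
cv2.imwrite("pics/sleg.png",cv2.resize(p[270:340,110:230],None,fx=6,fy=6,interpolation=cv2.INTER_CUBIC))
print(camRt(env,"scene")[2])
E
```

```text
[ 0.56655084  0.16083248 -0.16721722] [ 1.1  0.7  0.8 -1.3 -0.7  0.9 -1.2 -0.4]
A [0.5027 0.2933] [110.1136537  214.25787687] [114.47758685 214.88871454]
B [0.4628 0.0567] [217.55713533 234.10598662] [218.71813424 234.13646295]
C [0.6304 0.0284] [232.19619647 158.67301276] [232.89580926 160.93414802]
[ 0.96855475 -0.7264047   0.62697358]
```

View pics/sleg.png

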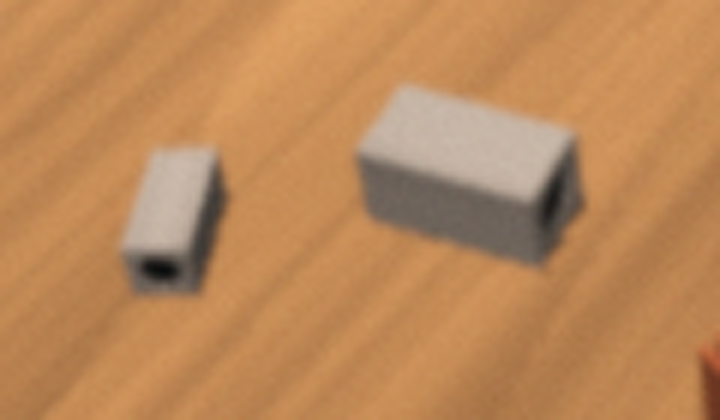

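```bash
cat >> h.py <<'E'
def down(yaw): # tool z down, tool y (jaws) at angle yaw in world
    y=np.array([np.cos(yaw),np.sin(yaw),0]); z=np.array([0,0,-1.]); x=np.cross(y,z)
    return Ro.from_matrix(np.c_[x,y,z]).as_rotvec()
def screws():
    q=np.load("bench.npy"); C,S=np.cos(q[2]),np.sin(q[2])
    return {n:np.array([q[0]+C*x-S*y,q[1]+S*x+C*y]) for n,x,y in (("A",-.085,.12),("B",-.085,-.12),("C",.085,-.12))},q[2]
E
python3 - <<'E'
from rig import env
from h import *
s,yaw=screws()
for n in "ABC":
    for k in range(2):
        for d in (0.15,-.8,-1.6):
            for z in (.20,.148):
              j=env.inverse_kinematics(np.r_[s[n],z],down(yaw+k*np.pi+d)); print(n,k,d,z,None if j is None else np.round(j,2))
E
```

```text
A 0 0.15 0.2 [ 0.46  0.27  1.37 -0.    1.5   0.48]
A 0 0.15 0.148 [ 0.46  0.31  1.42 -0.    1.41  0.48]
A 0 -0.8 0.2 [ 0.46  0.27  1.37 -0.    1.5   1.43]
A 0 -0.8 0.148 [ 0.46  0.31  1.42 -0.    1.41  1.43]
A 0 -1.6 0.2 [ 0.46  0.27  1.37 -0.    1.5   2.23]
A 0 -1.6 0.148 [ 0.46  0.31  1.42 -0.    1.41  2.23]
A 1 0.15 0.2 [ 0.46  0.27  1.37 -0.    1.5  -2.66]
A 1 0.15 0.148 [ 0.46  0.31  1.42 -0.    1.41 -2.66]
A 1 -0.8 0.2 [ 0.46  0.27  1.37  0.    1.5  -1.71]
A 1 -0.8 0.148 [ 0.46  0.31  1.42  0.    1.41 -1.71]
A 1 -1.6 0.2 [ 0.46  0.27  1.37 -0.    1.5  -0.91]
A 1 -1.6 0.148 [ 0.46  0.31  1.42 -0.    1.41 -0.91]
B 0 0.15 0.2 [ 0.04 -0.06  1.72 -0.    1.48  0.06]
B 0 0.15 0.148 [ 0.04 -0.    1.77 -0.    1.37  0.06]
B 0 -0.8 0.2 [ 0.04 -0.06  1.72 -0.    1.48  1.01]
B 0 -0.8 0.148 [ 0.04 -0.    1.77 -0.    1.37  1.01]
B 0 -1.6 0.2 [ 0.04 -0.06  1.72 -0.    1.48  1.81]
B 0 -1.6 0.148 [ 0.04 -0.    1.77 -0.    1.37  1.81]
B 1 0.15 0.2 None
B 1 0.15 0.148 None
B 1 -0.8 0.2 [ 0.04 -0.06  1.72 -0.    1.48 -2.13]
B 1 -0.8 0.148 [ 0.04 -0.    1.77 -0.    1.37 -2.13]
B 1 -1.6 0.2 [ 0.04 -0.06  1.72 -0.    1.48 -1.33]
B 1 -1.6 0.148 [ 0.04 -0.    1.77 -0.    1.37 -1.33]
C 0 0.15 0.2 [-0.01  0.4   1.2  -0.    1.54  0.  ]
C 0 0.15 0.148 [-0.01  0.44  1.26 -0.    1.44  0.  ]
C 0 -0.8 0.2 [-0.01  0.4   1.2  -0.    1.54  0.95]
C 0 -0.8 0.148 [-0.01  0.44  1.26 -0.    1.44  0.95]
C 0 -1.6 0.2 [-0.01  0.4   1.2  -0.    1.54  1.75]
C 0 -1.6 0.148 [-0.01  0.44  1.26 -0.    1.44  1.75]
C 1 0.15 0.2 None
C 1 0.15 0.148 None
C 1 -0.8 0.2 [-0.01  0.4   1.2  -0.    1.54 -2.19]
C 1 -0.8 0.148 [-0.01  0.44  1.26 -0.    1.44 -2.19]
C 1 -1.6 0.2 [-0.01  0.4   1.2  -0.    1.54 -1.39]
C 1 -1.6 0.148 [-0.01  0.44  1.26 -0.    1.44 -1.39]
```

```bash
python3 - <<'E'
from rig import env
from h import *
s,yaw=screws()
for n in "A":
    env.move_gripper(.045)
    env.move_pose(np.r_[s[n],.23],down(yaw+.15))
    st=env.state(); p,d=env.read_camera("wrist"); c,A,o=camRt(env,"wrist",st)
    cv2.imwrite(f"pics/w{n}.png",p); print(st["t"],st["tool_pos"])
    print([(r["extent"],round(r["p"],2)) for r in env.recognise("wrist","screw_a_head")])
    print(proj(c,A,o,np.r_[s[n],.101]))
E
```

```text
2.8083 [0.50215628 0.29426123 0.2304599 ]
[([241.4, 187.3, 35.1, 40.0], 0.59)]
[257.64836035 214.69254099]
```

View pics/wA.png

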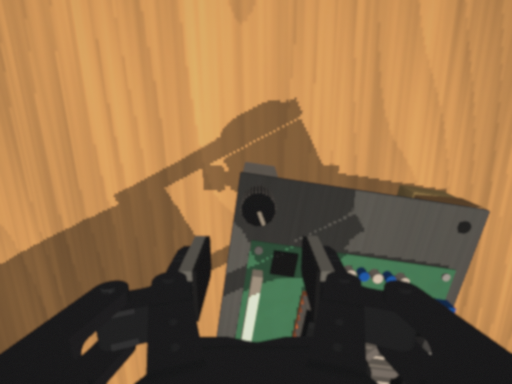

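```bash
cat >> h.py <<'E'
def see(env,n,s,tag,r=None):
    st=env.state(); p,d=env.read_camera("wrist"); c,A,o=camRt(env,"wrist",st)
    u,v=np.round(proj(c,A,o,np.r_[s,.101])).astype(int)
    u=max(u,40);cr=cv2.resize(p[v-40:v+40,u-40:u+40],None,fx=6,fy=6,interpolation=cv2.INTER_CUBIC)
    def px(X): return tuple(np.round((proj(c,A,o,X)-[u-40,v-40])*6).astype(int).tolist())
    for z,col in ((.101,(0,255,255)),(.077,(255,0,255))):
        P=[px(np.r_[s+.012*np.array([np.cos(a),np.sin(a)]),z]) for a in np.linspace(0,6.28,60)]
        for q in P: cv2.circle(cr,q,1,col,-1)
    cv2.imwrite(f"pics/{tag}.png",cr)
    m=d[v-40:v+40,u-40:u+40]; jj,ii=np.nonzero(m>0)
    Q=np.array([atdepth(c,A,o,(i+u-40,j+v-40),m[j,i]) for j,i in zip(jj,ii)])
    k=(abs(Q[:,2]-.101)<.006)&(np.hypot(*(Q[:,:2]-s).T)<.03)
    W=Q[k][:,:2]; 
    if len(W)>20:
        cc,rr=cv2.minEnclosingCircle((W*1000).astype(np.float32)); print(tag,"t",round(st["t"],2),"n",len(W),"mean",np.round(W.mean(0),4),"circ",np.round(cc,1),round(rr,1),"z",np.round(np.median(Q[k][:,2]),4),"pred",np.round(s,4))
        return W.mean(0)
    print(tag,"few",len(W))
E
python3 - <<'E'
from rig import env
from h import *
s,yaw=screws()
see(env,"A",s["A"],"cA")
E
```

```text
cA t 2.91 n 974 mean [0.5028 0.2976] circ [502.7 296.9] 12.5 z 0.1004 pred [0.5027 0.2933]
```

View pics/cA.png

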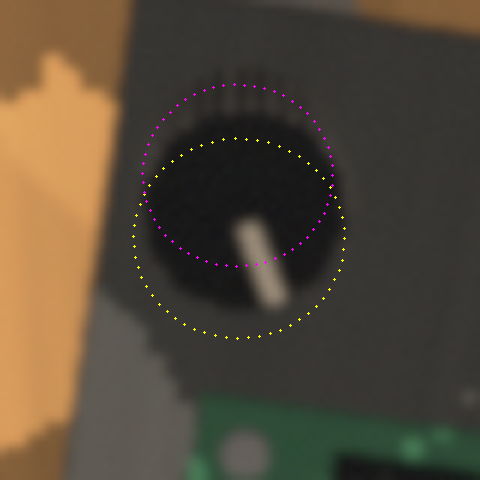

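```bash
python3 - <<'E'
from rig import env
from h import *
s,yaw=screws()
j=env.state()["joint_pos"]; 
for dj in (2.2,):
    k=j.copy(); k[5]+=dj; env.move_j(k); env.hold(.2); see(env,"A",s["A"],"cA2"); print(env.state()["tool_pos"])
env.move_j(j); env.hold(.3); see(env,"A",s["A"],"cA3"); print(env.state()["tool_pos"])
E
```

```text
cA2 t 5.06 n 971 mean [0.5042 0.2956] circ [503.4 296.2] 12.6 z 0.1004 pred [0.5027 0.2933]
[0.50206862 0.29436459 0.23049115]
cA3 t 7.31 n 979 mean [0.5028 0.2977] circ [502.8 296.8] 12.5 z 0.1004 pred [0.5027 0.2933]
[0.5020645  0.29436523 0.23049551]
```

View pics/cA2.png

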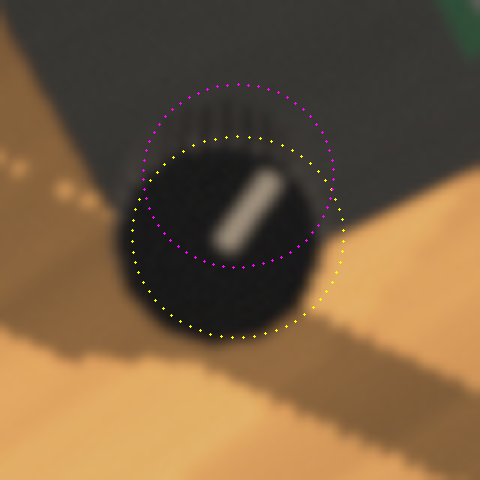

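```bash
cat >> h.py <<'E'
def goto(env,pos,rv,straight=False,**k):
    # command, then once correct for the steady offset
    f=(lambda p: env.move_straight(p,rv,**k)) if straight else (lambda p: env.move_pose(p,rv))
    r=f(np.array(pos)); 
    e=np.array(pos)-env.state()["tool_pos"]
    return r,e
def turn(env,xy,yaw,e,zt=.148):
    rv=down(yaw)
    hit=env.move_straight(np.r_[xy,zt]+e,rv,feed=.12,until_force=12)
    st=env.state(); print("down hit",hit,"t",round(st["t"],2),"err mm",np.round((st["tool_pos"]-np.r_[xy,zt])*1e3,1))
    if hit: return
    env.move_gripper(0.0); st=env.state(); print("grip w",st["gripper_width"],"F",np.round(st["force"],1),"M",np.round(st["moment"],2))
    j=st["joint_pos"].copy(); j0=j[5]
    for i in range(7):
        j[5]=j0+.25*(i+1)
        if j[5]>2.9: break
        env.move_j(j); st=env.state()
        print(round(j[5]-j0,2),round(st["joint_pos"][5]-j0,3),"F",np.round(st["force"],1),"M",np.round(st["moment"],2),"tau6",round(st["tau"][5],2),"t",round(st["t"],2))
        if abs(st["moment"][2])>.35: break
E
python3 - <<'E'
from rig import env
from h import *
s,yaw=screws()
turn(env,np.array([.5032,.2965]),yaw+.15,np.array([.0006,-.0011,-.0005]))
E
```

```text
down hit False t 8.2 err mm [ 1.  -0.9  0.4]
grip w 0.022600691982247356 F [-3.9 -0.3  6.4] M [-0.17  0.73 -0.04]
0.25 0.246 F [-3.2  0.2  0.1] M [-0.03  0.47  0.  ] tau6 0.29 t 8.88
0.5 0.494 F [-4.9 -0.2  1.2] M [-0.02  0.9  -0.03] tau6 0.26 t 9.23
0.75 0.745 F [-6.2 -0.2  0.8] M [ 0.12  0.95 -0.14] tau6 0.15 t 9.58
1.0 0.995 F [-7.1  2.6  2.1] M [ 0.19  1.1  -0.06] tau6 0.15 t 9.93
1.25 1.245 F [-7.5  1.5  1.5] M [ 0.35  1.15 -0.05] tau6 0.15 t 10.28
1.5 1.495 F [ 6.7  5.7 -6.5] M [ 0.86 -1.17 -0.06] tau6 0.13 t 10.63
1.75 1.745 F [-6.8  4.1  0.4] M [ 0.5   0.94 -0.04] tau6 0.14 t 10.98
```

```bash
python3 - <<'E'
from rig import env
from h import *
s,yaw=screws()
env.move_gripper(.042)
p=env.state()["tool_pos"]; env.move_straight([p[0],p[1],.20],feed=.2)
env.move_pose(np.r_[s["A"],.23],down(yaw+.15)); see(env,"A",s["A"],"cA4")
E
```

```text
cA4 t 13.26 n 997 mean [0.5028 0.2976] circ [502.7 296.8] 12.6 z 0.1004 pred [0.5027 0.2933]
```

View pics/cA4.png

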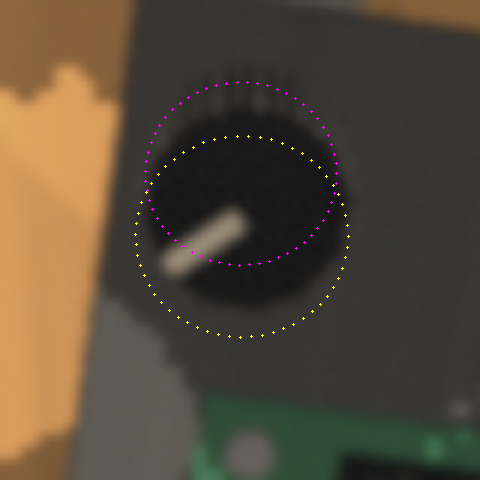

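```bash
cat >> h.py <<'E'
def pointer(p,c,A,o,xy,z=.101):
    g=cv2.cvtColor(p,cv2.COLOR_BGR2GRAY)
    u,v=proj(c,A,o,np.r_[xy,z]); W=[];w=[]
    for j in range(int(v)-26,int(v)+27):
        for i in range(int(u)-26,int(u)+27):
            if 0<=i<512 and 0<=j<384:
                X=onplane(c,A,o,(i,j),z)[:2]-xy
                if np.hypot(*X)<.0105 and g[j,i]>70: W.append(X); w.append(float(g[j,i])-60)
    W=np.array(W); 
    if len(W)<5: print("pointer few",len(W)); return None
    m=np.average(W,axis=0,weights=w); a,b,cc,dd=cv2.fitLine((W*1e3).astype(np.float32),cv2.DIST_L2,0,.01,.01).ravel()
    d=np.array([a,b]); d*=np.sign(d@m)
    print("pointer px",len(W),"mean mm",np.round(m*1e3,1),"line ang",round(float(np.arctan2(d[1],d[0])),3),"centroid ang",round(float(np.arctan2(m[1],m[0])),3))
E
cat > do.py <<'E'
import sys
from rig import env
from h import *
s,yaw=screws(); n=sys.argv[1]; ph=sys.argv[2]
off=np.array([.0003,.0033])
def look(tag):
    st=env.state(); p,d=env.read_camera("wrist"); c,A,o=camRt(env,"wrist",st); cv2.imwrite(f"pics/{tag}_full.png",p)
    xy=see(env,n,s[n],tag); pointer(p,c,A,o,xy)
if ph=="look":
    env.move_pose(np.r_[s[n],.23],down(yaw+.15)); print(env.state()["tool_pos"]-np.r_[s[n],.23]); look("l"+n)
E
python3 - <<'E'
from rig import env
from h import *
s,yaw=screws()
st=env.state(); p,d=env.read_camera("wrist"); c,A,o=camRt(env,"wrist",st); xy=np.array([.5028,.2972])
pointer(p,c,A,o,xy)
pointer(cv2.imread("pics/wA.png"),c,A,o,xy)
env.move_pose(np.r_[s["A"]*.4+s["B"]*.6,.25],down(yaw+.15))
E
python3 do.py B look
```

```text
pointer px 69 mean mm [-4.4 -4. ] line ang -2.555 centroid ang -2.398
pointer px 56 mean mm [ 2.2 -6.3] line ang -1.248 centroid ang -1.243
[ 0.00017678  0.00037285 -0.00029994]
lB t 14.52 n 983 mean [0.4621 0.0611] circ [462.2  60.2] 12.6 z 0.1004 pred [0.4628 0.0567]
pointer px 62 mean mm [ 1.  -6.3] line ang -1.44 centroid ang -1.414
```

View pics/lB.png

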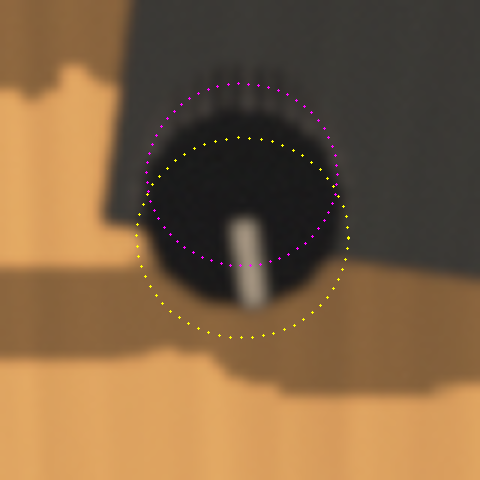

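```bash
cat > turn.py <<'E'
import sys
from rig import env
from h import *
s,yaw=screws(); n=sys.argv[1]; xy=np.array([float(sys.argv[2]),float(sys.argv[3])])
turn(env,xy,yaw+.15,np.array([0,-.0004,0]))
env.move_gripper(.042)
p=env.state()["tool_pos"]; env.move_straight([p[0],p[1],.20],feed=.25)
env.move_pose(np.r_[s[n],.23],down(yaw+.15))
st=env.state(); p,d=env.read_camera("wrist"); c,A,o=camRt(env,"wrist",st)
w=see(env,n,s[n],"d"+n); pointer(p,c,A,o,w)
E
python3 turn.py B .4625 .0600
python3 - <<'E'
from h import *
s,_=screws(); print(s["C"])
E
python3 do.py C look
```

```text
down hit False t 15.4 err mm [ 0.5 -0.2  0.8]
grip w 0.022139337647115655 F [-1.5  0.9  6. ] M [-0.03  0.3  -0.06]
0.25 0.246 F [-1.2 -0.4  1.6] M [ 0.06  0.25 -0.04] tau6 0.29 t 16.06
0.5 0.494 F [-2.9 -0.4  2.4] M [ 0.07  0.5  -0.01] tau6 0.26 t 16.41
0.75 0.743 F [-4.4  1.3  4. ] M [ 0.14  0.8  -0.08] tau6 0.25 t 16.76
1.0 0.995 F [-5.5  1.4  3.9] M [ 0.22  0.82 -0.08] tau6 0.14 t 17.11
1.25 1.243 F [ 3.1  4.1 -2.5] M [ 0.76 -0.59  0.35] tau6 0.53 t 17.46
dB t 19.34 n 995 mean [0.4621 0.0611] circ [462.3  60.2] 12.7 z 0.1004 pred [0.4628 0.0567]
pointer px 68 mean mm [-4.4 -4.3] line ang -2.567 centroid ang -2.36
[0.63039255 0.02835895]
[-0.0005791   0.00018468 -0.00038301]
lC t 20.16 n 983 mean [0.6297 0.0322] circ [629.6  31.1] 12.7 z 0.1004 pred [0.6304 0.0284]
pointer px 60 mean mm [ 0.8 -6.3] line ang -1.473 centroid ang -1.446
```

View pics/dB.png

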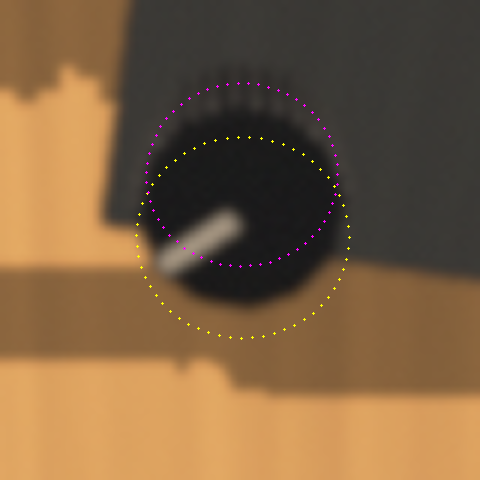

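View pics/lC_full.png

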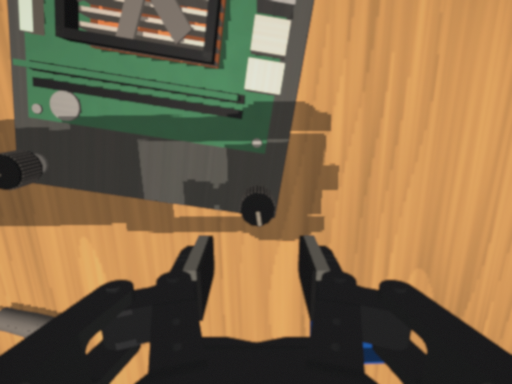

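A and B both ended with the pointer at about -2.56 rad, so they share the same stop. C is at (257,208) with its pointer at -1.47, about 1.1 rad short.

```bash
python3 turn.py C .6302 .0309
python3 - <<'E'
from rig import env
from h import *
# leg geometry from top0 depth
p=cv2.imread("pics/top0.png"); d=np.load("top0.npy"); c,A,o=camRt(env,"top")
Q=[]
for v in range(175,215):
    for u in range(355,390):
        X=atdepth(c,A,o,(u,v),d[v,u])
        if .025<X[2]<.036 and p[v,u].min()>120: Q.append(X)
Q=np.array(Q); r=cv2.minAreaRect((Q[:,:2]*1e3).astype(np.float32)); print(r,len(Q),np.median(Q[:,2]))
E
```

```text
down hit False t 21.04 err mm [ 0.4 -0.4  1.2]
grip w 0.021896671110782362 F [-3.  -0.   5.9] M [0.03 0.5  0.  ]
0.25 0.246 F [-2.8  0.4  1.4] M [ 0.07  0.43 -0.07] tau6 0.29 t 21.7
0.5 0.494 F [-5.4  1.1  2.9] M [ 0.09  0.84 -0.05] tau6 0.19 t 22.05
0.75 0.745 F [-6.   0.7  3.1] M [ 0.12  1.   -0.02] tau6 0.15 t 22.4
1.0 0.995 F [-7.   1.7  3.8] M [0.22 1.07 0.  ] tau6 0.15 t 22.75
1.25 1.243 F [ 1.9  5.7 -1.5] M [ 0.88 -0.35  0.17] tau6 0.44 t 23.1
1.5 1.494 F [-4.3  5.1  1.7] M [ 0.77  0.62 -0.09] tau6 0.14 t 23.45
1.75 1.744 F [-2.6  5.6  3.3] M [ 0.74  0.42 -0.02] tau6 0.13 t 23.8
dC t 26.07 n 991 mean [0.6298 0.0323] circ [629.7  31.2] 12.6 z 0.1004 pred [0.6304 0.0284]
pointer px 68 mean mm [-4.4 -4.3] line ang -2.573 centroid ang -2.369
((558.137939453125, -311.267822265625), (59.68843460083008, 28.378686904907227), 9.777657508850098) 292 0.030808545986509894
```

View pics/dC.png

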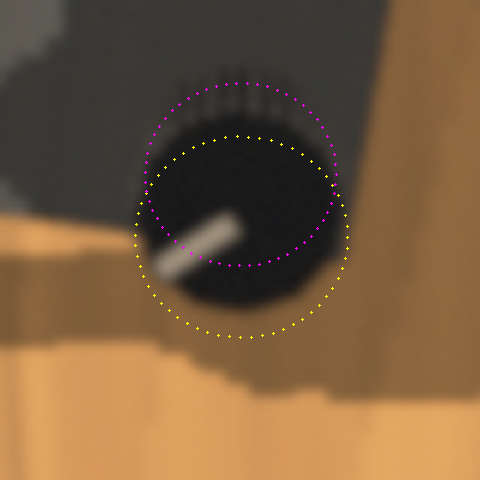

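```bash
python3 - <<'E'
from rig import env
from h import *
for s in (1,-1):   # tool x = s*hole
    j=env.inverse_kinematics([.558,-.311,.30],down(.17-s*np.pi/2)); jl=env.inverse_kinematics([.558,-.311,.075],down(.17-s*np.pi/2))
    print("grasp",s,None if j is None else np.round(j,2),None if jl is None else np.round(jl,2))
    for (x,y) in ((.45,-.2),(.5,-.15),(.4,-.35),(.55,-.25)):
      for zz in (.2,.25,.3,.4):
        for h in np.arange(-180,180,15):
            a=np.deg2rad(h); z=np.array([np.cos(a),np.sin(a),0]); X=np.array([0,0,s*1.]); y_=np.cross(z,X)
            k=env.inverse_kinematics([x,y,zz],Ro.from_matrix(np.c_[X,y_,z]).as_rotvec())
            if k is not None: print(s,x,y,zz,h,np.round(k,2))
E
```

```text
grasp 1 [-0.57  0.38  1.03  0.    1.73  0.83] [-0.57  0.55  1.27  0.    1.32  0.83]
1 0.45 -0.2 0.2 -180 [-0.35  0.78  1.11 -0.86  2.67 -2.37]
1 0.45 -0.2 0.2 -165 [-0.28  0.73  1.19 -1.05  2.51 -2.53]
1 0.45 -0.2 0.2 -45 [-0.29 -0.16  2.3   3.93  0.73 -2.21]
1 0.45 -0.2 0.2 -30 [-0.47 -0.24  2.36  3.24  0.55 -1.66]
1 0.45 -0.2 0.2 -15 [-0.66 -0.23  2.35  2.47  0.67 -1.01]
1 0.45 -0.2 0.2 0 [-0.81 -0.14  2.28  2.04  0.95 -0.72]
1 0.45 -0.2 0.2 15 [-0.9  -0.01  2.16  1.8   1.23 -0.62]
1 0.45 -0.2 0.2 30 [-0.93  0.12  2.01  1.63  1.48 -0.57]
1 0.45 -0.2 0.2 45 [-0.93  0.26  1.86  1.49  1.7  -0.55]
1 0.45 -0.2 0.2 60 [-0.9   0.38  1.7   1.38  1.9  -0.54]
1 0.45 -0.2 0.2 75 [-0.86  0.49  1.54  1.28  2.1  -0.54]
1 0.45 -0.2 0.2 90 [-0.8   0.59  1.4   1.18  2.28 -0.57]
1 0.45 -0.2 0.2 105 [-0.73  0.68  1.27  1.06  2.46 -0.63]
1 0.45 -0.2 0.2 120 [-0.66  0.74  1.17  0.89  2.63 -0.75]
1 0.45 -0.2 0.25 -180 [-0.35  0.71  1.1  -0.98  2.72 -2.51]
1 0.45 -0.2 0.25 -45 [-0.29 -0.32  2.29  4.08  0.62 -2.41]
1 0.45 -0.2 0.25 -30 [-0.47 -0.4   2.35  3.28  0.38 -1.7 ]
1 0.45 -0.2 0.25 -15 [-0.66 -0.3
[... 17145 characters left out ...]
0.25 90 [-0.75  0.79  0.99  1.39  2.3   2.87]
-1 0.55 -0.25 0.25 105 [-0.69  0.9   0.81  1.37  2.51  2.9 ]
-1 0.55 -0.25 0.3 -45 [-0.34 -0.06  1.96  4.13  0.54  0.66]
-1 0.55 -0.25 0.3 -30 [-0.47 -0.12  2.01  3.31  0.32  1.41]
-1 0.55 -0.25 0.3 -15 [-0.6  -0.11  2.    2.29  0.46  2.36]
-1 0.55 -0.25 0.3 0 [-0.72 -0.04  1.94  1.92  0.78  2.67]
-1 0.55 -0.25 0.3 15 [-0.8   0.07  1.82  1.75  1.09  2.77]
-1 0.55 -0.25 0.3 30 [-0.84  0.2   1.68  1.64  1.37  2.83]
-1 0.55 -0.25 0.3 45 [-0.84  0.34  1.51  1.55  1.63  2.86]
-1 0.55 -0.25 0.3 60 [-0.83  0.47  1.33  1.5   1.86  2.89]
-1 0.55 -0.25 0.4 -15 [-0.6  -0.25  1.9   1.81  0.35  2.89]
-1 0.55 -0.25 0.4 120 [-0.63  0.89  0.52  1.91  2.7  -2.77]
```

```bash
python3 - <<'E'
from rig import env
from h import *
env.move_gripper(.05)
env.move_pose([.558,-.313,.25],down(.17-np.pi/2)); env.hold(.1)
st=env.state(); p,d=env.read_camera("wrist"); c,A,o=camRt(env,"wrist",st); cv2.imwrite("pics/wl.png",p); print(st["t"],st["tool_pos"]-[.558,-.313,.25])
Q=[]
for v in range(60,330,1):
    for u in range(130,400,1):
        if d[v,u]>0 and p[v,u].min()>90:
            X=atdepth(c,A,o,(u,v),d[v,u])
            if .026<X[2]<.036 and np.hypot(X[0]-.558,X[1]+.313)<.045: Q.append(X)
Q=np.array(Q); print(len(Q)); print(cv2.minAreaRect((Q[:,:2]*1e3).astype(np.float32)),Q.mean(0))
E
```

```text
27.7917 [ 6.26006562e-04  1.19628746e-03 -6.66957813e-05]
98
((556.9487915039062, -305.82196044921875), (57.27436828613281, 15.567633628845215), 3.122255563735962) [ 0.54498272 -0.304077    0.02944967]
```

View pics/wl.png

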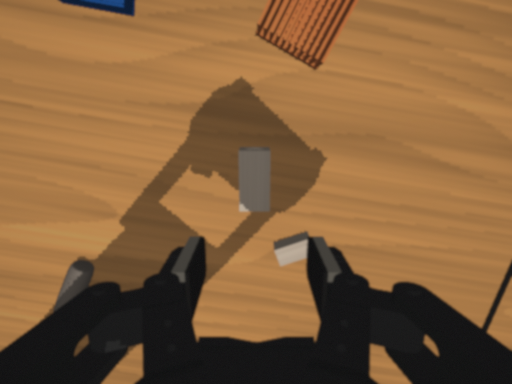

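```bash
python3 - <<'E'
from rig import env
from h import *
st=env.state(); p,d=env.read_camera("wrist"); c,A,o=camRt(env,"wrist",st)
Q=[]
for v in range(100,240):
    for u in range(200,310):
        if d[v,u]>0:
            X=atdepth(c,A,o,(u,v),d[v,u])
            if .026<X[2]<.036 and np.hypot(X[0]-.558,X[1]+.313)<.05: Q.append(X)
Q=np.array(Q); print(len(Q),cv2.minAreaRect((Q[:,:2]*1e3).astype(np.float32)),Q.mean(0))
cr=cv2.resize(p[135:225,215:295],None,fx=6,fy=6,interpolation=cv2.INTER_CUBIC); cv2.imwrite("pics/wlc.png",cv2.convertScaleAbs(cr,alpha=1.8))
E
```

```text
1898 ((559.1895751953125, -309.75616455078125), (59.992462158203125, 29.860595703125), 10.500702857971191) [ 0.56033997 -0.30961193  0.02938429]
```

View pics/wlc.png

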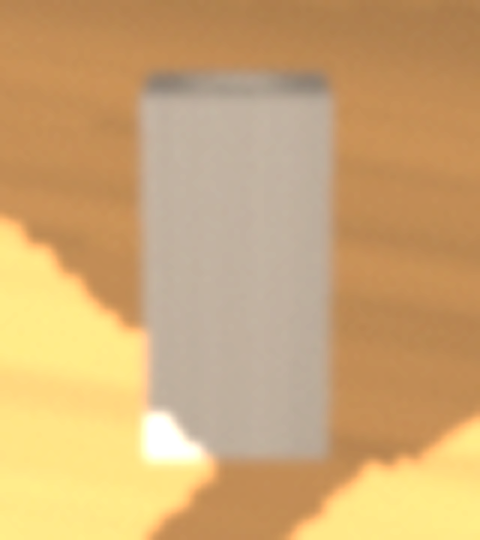

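```bash
python3 - <<'E'
from rig import env
from h import *
rv=down(.183-np.pi/2)
t=np.array([.559,-.310,.0785])
hit=env.move_straight(t+[-.0005,-.001,0],rv,feed=.15,until_force=10)
st=env.state(); print(hit,st["t"],st["tool_pos"]-t)
if not hit:
    env.move_gripper(0.0); st=env.state(); print("w",st["gripper_width"],np.round(st["force"],1))
    env.move_straight([.556,-.30,.25],feed=.15); st=env.state(); print(st["t"],st["gripper_width"],np.round(st["force"],1))
    p,d=env.read_camera("wrist"); cv2.imwrite("pics/g.png",p)
E
```

```text
False 29.1833 [ 4.26513496e-05 -1.37364402e-03  1.35831441e-03]
w 0.028835084477600366 [-0.2 -0.2  4.1]
30.7833 0.02862172919590892 [ 0.1 -0.  -1.8]
```

View pics/g.png

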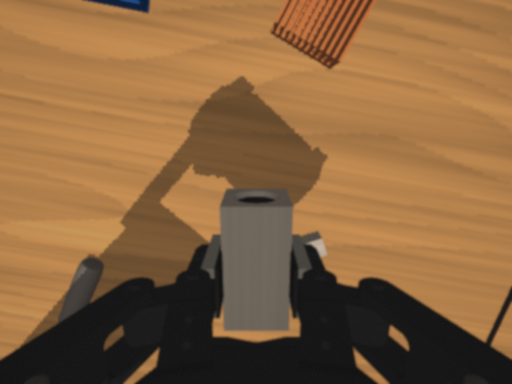

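The hole mouth is plainly visible at (256,197), on the +tool-x end, and the leg is held squarely in the gripper. Next I turn it so that tool x points up.

```bash
python3 - <<'E'
from rig import env
from h import *
a=np.deg2rad(30); z=np.array([np.cos(a),np.sin(a),0]); X=np.array([0,0,1.]); y=np.cross(z,X)
rv=Ro.from_matrix(np.c_[X,y,z]).as_rotvec()
env.move_pose([.45,-.2,.30],rv); env.hold(.4)
st=env.state(); print(st["t"],st["tool_pos"],st["gripper_width"],np.round(st["force"],1))
print(Ro.from_rotvec(st["orientation"]).as_matrix().round(3))
for n in("wrist","scene","top"):
    p,d=env.read_camera(n); cv2.imwrite(f"pics/f{n}.png",p)
E
```

```text
32.6583 [ 0.45009734 -0.19997163  0.30000043] 0.028667927539417784 [-0.4  0.6 -1.3]
[[ 0.     0.5    0.866]
 [ 0.    -0.866  0.5  ]
 [ 1.    -0.    -0.   ]]
```

View pics/fwrist.png

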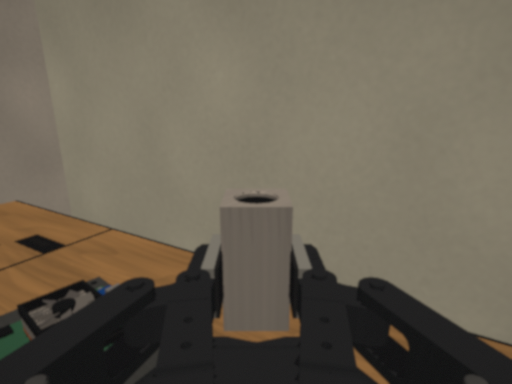

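View pics/fscene.png

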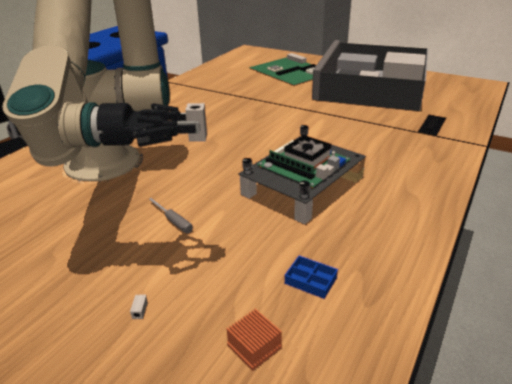

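View pics/ftop.png

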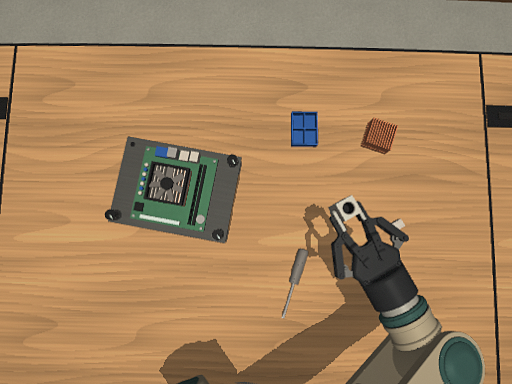

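The top view shows the hole facing up at (348,208), and the scene view shows the leg upright at (196,121) with nothing near it. The cooler, tray and driver have not moved, so I'm handing in.

```bash
python3 - <<'E'
from rig import env
print(env.state()["gripper_width"]); print(env.close_job())
E
```

```text
0.029180182196637466
the job is handed in; nothing more can be done
None
```

All three thumbscrews are home, and the loose leg is held with its hole straight up. I handed the job in after about 33 s of robot time, and it reports no verdict.

- **Screws:** I turned A, B and C clockwise until they stopped. Their pointer marks ended at -2.555, -2.567 and -2.573 rad, so all three stopped at the same angle. They turned by about 1.31, 1.13 and 1.10 rad, within the stated 0.9–1.35 rad.
- **Weak check on A:** The wrist moment showed the stop clearly on B and faintly on C, but not on A. For A I rely on the fingers slipping past the turn and on the matching pointer angle.
- **Leg:** I picked the larger of the two bars and found the hole in its +x end, first in the scene view and then close up from the wrist camera. It is held with its centre at about z = 0.30 m, tool x vertical to within 0.001 rad. The last pictures from all three cameras show the hole facing up and the leg touching nothing but the fingers.
- **Bystanders:** The copper cooler, parts tray and screwdriver look unmoved in the last pictures.
- **Disagreement:** The deck fit from the top camera was about 3 mm off the wrist camera's screw positions. I used the wrist values.

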